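# Push the row of nuts home in the feed rail and close the keeper

### The job

With a closed fingertip, push the row of five rusty nuts along the channel of the feed rail as one train until the first nut is against the red end stop and the nuts touch one another. Then push the black knob of the yellow keeper bar so that the bar swings fully across the channel behind the last nut, and come away. Only push: do not lift or carry the nuts, and leave the other things on the bench alone.

Things in the scene. Friction and masses are not known exactly. Their poses are not given: they have to be found in the camera images.
- rail: feed rail fixed to the bench: open channel 320 mm long, 4 mm dark steel floor, two aluminium walls (5 thick, tops 12 above the bench, 36 clear between). Origin: middle of its length and width, at bench height. +y runs along the channel to the red end stop, z up, x = 0 is its centre line. The stop, 30 high, fills the channel from y = +132 to +158 mm; the other end, y = -160, is open
- stop_face (a point): middle of the red end stop's face that the row comes to rest against (rail frame: 0, +132, 16 mm)
- keeper (a joint): angle of the yellow keeper bar about its upright pivot, rad. 0: bar points back along the rail (-y), outside the wall; negative: leans farther away; grows as its knob end swings across the channel (counterclockwise from above); 1.571: fully closed, square across, on its limit stop. Range -0.4 to 1.571, starts -0.22 to 0. Light friction (under 1 N at the knob), stays where left
- keeper_pivot (a point): keeper's pivot, at the bar's underside; in the rail frame at (-38, -28, 13) mm, on the robot's side of the channel. The bar is 10 mm wide, 13 to 21 mm above the bench, just over the walls. Closed, its front edge is about 5 mm behind the last nut of a row that is fully home; nuts that are not home stand in its way
- keeper_knob (a point): centre of the top of the black upright round knob near the end of the keeper bar, 72 mm from the pivot; the knob is 12 mm in diameter and stands from 21 to 47 mm above the bench
- row_nut_1: rusty brown hexagon nut, number 1 of five counted from the stop (the leading one); 30 mm across flats (flats face along the channel, nut against nut; its x axis lies along the channel), 34.6 mm over the corners (towards the walls), 24 mm high, so its top is 28 mm above the bench and its upper 16 mm stand above the walls; 80 g nominal. Origin: centre of its underside, 4 mm above the bench
- row_nut_2: rusty brown hexagon nut, number 2 of five counted from the stop; 30 mm across flats (flats face along the channel, nut against nut; its x axis lies along the channel), 34.6 mm over the corners (towards the walls), 24 mm high, so its top is 28 mm above the bench and its upper 16 mm stand above the walls; 80 g nominal. Origin: centre of its underside, 4 mm above the bench
- row_nut_3: rusty brown hexagon nut, number 3 of five counted from the stop; 30 mm across flats (flats face along the channel, nut against nut; its x axis lies along the channel), 34.6 mm over the corners (towards the walls), 24 mm high, so its top is 28 mm above the bench and its upper 16 mm stand above the walls; 80 g nominal. Origin: centre of its underside, 4 mm above the bench
- row_nut_4: rusty brown hexagon nut, number 4 of five counted from the stop; 30 mm across flats (flats face along the channel, nut against nut; its x axis lies along the channel), 34.6 mm over the corners (towards the walls), 24 mm high, so its top is 28 mm above the bench and its upper 16 mm stand above the walls; 80 g nominal. Origin: centre of its underside, 4 mm above the bench
- row_nut_5: rusty brown hexagon nut, number 5 of five counted from the stop (the last one, the one to push); 30 mm across flats (flats face along the channel, nut against nut; its x axis lies along the channel), 34.6 mm over the corners (towards the walls), 24 mm high, so its top is 28 mm above the bench and its upper 16 mm stand above the walls; 80 g nominal. Origin: centre of its underside, 4 mm above the bench
- oil_can: green oil can with a thin brass spout, 68x85 mm, 176 tall, standing behind the rail (mm); a bystander to be left alone; origin at the centre of its underside
- cold_chisel: blue cold chisel, 20x160x17, lying behind the rail (mm); a bystander to be left alone; origin at the centre of its underside
- scriber_tin: yellow tin with scribers in it, 69 across, 128 tall, standing in front of the rail's stop end (mm); a bystander to be left alone; origin at the centre of its underside
- bolt_m16: brown rusty bolt standing on its head, 24x27, 65 tall, in front of the rail (mm); a bystander to be left alone; origin at the centre of its underside
- spare_nut: dark hexagon nut, 24x27x19, lying in front of the rail, not part of the row (mm); a bystander to be left alone; origin at the centre of its underside
- paint_brush: paint brush, 40x202x18, lying at the back left, behind the lever press (mm); a bystander to be left alone; origin at the centre of its underside
- lever_press: fixed blue lever press at the left, an obstacle to keep clear of: about 200 mm deep and 140 mm wide at its base, 270 mm tall, its ram post to 350 mm and its black lever ball, up at the front left, to 460 mm; origin under its middle
- toggle_clamp: fixed toggle clamp with a red upright handle, at the right behind the rail, an obstacle to keep clear of: 130 x 60 mm, handle 150 mm tall (nearest the robot); origin under its middle
There are look-alikes about, which are no part of the job. Leave any turquoise or white look-alike of the row_nut_2 alone.

How it is judged:
By the outcome, as a careful person would: the job done as asked, in the order asked, and still so for the second after the job is handed in, with the robot touching nothing.
It also fails if it takes over 48 s, if anything falls off the work surface, if the arm or the gripper's body presses on something with over 40 N, if the wrist force passes 120 N, or if a joint passes its speed limit or range.

### The arm

A 7-joint arm with a two-finger parallel gripper is mounted at the origin on a cart in front of the work surface, level with it; the furniture and walls round the work are solid. World frame = base frame: x ahead of the robot, y to its left, z up, the work surface at z = 0. Lengths are in mm, angles in rad, forces in N, time in s.
With the tool pointing down it reaches from about 400 to 850 mm from the base axis. Payload 10.4 kg.
Tool frame: the origin (TCP) lies between the finger pads; the fingertips stand 22 mm ahead of it and the grasp point (between the pads) lies 3 mm ahead of it; z points along the fingers, y is the line along which they close (so a half turn about z gives the same grasp; the last joint's range is limited). The gripper opens to 85 mm and grips with 20 to 120 N. Pads are 22 mm wide; open, the fingers measure 114 mm over their backs; the gripper's body (76 mm by 85 mm) begins 54 mm behind the grasp point. The pads swing forward as they close: fully open they stand 13 mm farther back than shut.
Start: joints at [1.229, 0.332, -0.065, 1.46, 0.022, 1.35, -0.088], TCP at [195.913, -593.521, 253.338] pointing down, gripper open.
Joint ranges: [-2.6, 2.6], [-0.5, 2.12], [-1.47, 1.34], [0.16, 2.42], [-1.27, 4.41], [0.06, 2.06], [-2.6, 2.6]. Speed limits (rad/s): [2.22, 2.22, 2.79, 2.79, 3.14, 3.14, 3.14].

### API

Orientations are given as a rotation vector (axis times angle).
In Python, from bench import arm gives the robot as it stands.
- The arm moves only by the tool play_rows, never from a script. Its arguments are lists of equal length, an entry for each row: "xyz": the shift along the tool's x, y, z in m, a list of three; "dr": the turn, a rotation vector about the tool's x, y, z in rad, a list of three; "grip": the opening in per cent of the stroke, from 0 (shut) to 100 (fully open). In form: {"xyz": [[x, y, z], ...], "dr": [[wx, wy, wz], ...], "grip": [grip, ...]}. A call has 1 to 10 rows; each row shifts and turns the commanded pose from where the row before left it, along the tool's axes as they then stand; what a row does not reach is not made up. A row lasts 1/12 s, in which the tool goes at most 41.7 mm and 7.16 degrees, less where a joint would pass 70% of its speed; a pose out of reach is approached as far as the arm can. A call with a gripper value outside its range is refused whole. The fingers move at their own pace and stop on an object; "newtons" is the grip in N (left out, the last holds). Time passes only in rows, so rows that do not move let the fingers close. It gives the time, the measured TCP pose, the force, the opening and the grip force at its end, in the units of the state.
- arm.observe(): the state, without advancing time (a new reading comes with each control period).
- arm.grab_frame(name): name is "side" or "top" or "wrist"; returns the picture (480x640x3 uint8, red, green, blue); there is no depth.
- arm.get_calibration(name): a dict with "fov_y" (degrees; the focal length in pixels is half the picture's height over the tangent of half this angle, whatever the lens; pixels are square), "cx", "cy" (the principal point, pixels), "position" and "rotation" of the camera in the world. Camera axes: x right, y up, looking along -z (the intrinsics and any distortion apply to the point x, -y, -z); pixel columns grow to the right and rows downward; lengths in mm; the calibration is good to about 2 mm. A picture is of the moment at which its call begins: read the wrist's pose just before it. get_calibration takes no time and is no camera call; for the wrist camera it gives the pose at the moment of the call.
- arm.close_job(): hands the job in; it is judged then, once.
Trained networks look in the newest picture that a camera, given by its name, has taken for a name from the list of things; names that differ only in an ending like _2 or _b are one class to them, and where a whole thing is asked for, a point or a joint stands for the part that bears it (a point fixed in the world has none). Each returns a list of dicts, best first, with "p" (0 to 1); they miss things now and then, are a little off and sometimes report something else, mostly with a low value. They report only what shows in the picture. A call takes as long as a camera call. They do not tell look-alikes from the thing itself.
- arm.boxes_of(camera, label): "point" ([x, y, z] in mm, in the coordinates of the camera as it stood for that picture, good to about 4 mm: the middle of the surface that is visible of it).
- arm.silhouettes(camera, label): "pixels" (480x640 bool, what is visible of it).
- arm.pinpoint(camera, label): "point" ([x, y, z] in mm, in the coordinates of the camera as it stood for that picture, good to about 4 mm: a listed point, or the origin of a listed thing).
The state is a dict: "time": time; "q": joint angles; "qd": joint speeds; "joint_torque": joint torques, N m; "tool_pos": TCP position; "orientation": TCP orientation; "ft_force": force on the tool from outside, world axes, zero at the start; "ft_torque": the same for the moment, N m; "opening": finger opening in mm; "grip_force": force on a finger pad.
Only numpy, scipy, OpenCV 4.12 (cv2) and the standard library are available. Lean on these libraries where they do the work, as an engineer would, in place of code of your own. Each camera call takes 0.05 s, during which the arm holds its last target. There are 200 camera calls.

## Working session

There is one attempt and no reset: what is moved stays moved. The work goes in short steps, Python scripts to look and compute and a tool call to move; the robot and the scene stay as the last step left them, time stands still between calls to the robot, and variables do not carry over. Pictures are saved under pics/ and viewed, at most 10 in all, crops included, and the job is handed in when it is done.

Besides the shell and the picture viewer there is one more tool, called after "Emit:" by a JSON object that holds its "op" and its "data", one argument or row to a line. play_rows: Moves the arm, as the interface text tells. Its arguments: {"type":"object","properties":{"xyz":{"type":"array"},"dr":{"type":"array"},"grip":{"type":"array"},"newtons":{"type":"number"}},"required":["xyz","dr","grip"]}

```bash
mkdir -p pics
cat > h.py <<'E'
from bench import arm
import numpy as np, cv2
from scipy.spatial.transform import Rotation as R
def cal(n):
    c=arm.get_calibration(n); r=np.array(c['rotation'])
    if r.shape!=(3,3): r=R.from_rotvec(r).as_matrix()
    return c,r,np.array(c['position'])
def world(n,p): c,r,t=cal(n); return r@np.array(p)+t
def pts(n,l,f='pinpoint'):
    return [(round(d['p'],2),world(n,d['point']).round(1).tolist()) for d in getattr(arm,f)(n,l)]
def snap(n,f): 
    im=arm.grab_frame(n); cv2.imwrite('pics/'+f,im[:,:,::-1]); return im
E
python3 - <<'E'
from h import *
s=arm.observe(); print({k:np.round(v,3).tolist() for k,v in s.items()})
for n in('top','side'):
    snap(n,n+'0.png'); print(n,arm.get_calibration(n))
    for l in('rail','stop_face','keeper_pivot','keeper_knob','row_nut_1'): print(l,pts(n,l))
E
```

```text
{'time': 0.0, 'q': [1.229, 0.333, -0.065, 1.461, 0.022, 1.35, -0.088], 'qd': [-0.001, 0.001, -0.002, -0.0, 0.001, -0.0, -0.001], 'joint_torque': [0.0, -62.544, 0.049, -39.161, 0.016, 0.01, -0.0], 'tool_pos': [195.781, -593.152, 252.494], 'orientation': [-3.1, -0.499, 0.0], 'ft_force': [-0.832, 0.615, -0.291], 'ft_torque': [0.005, -0.044, 0.017], 'grip_force': 0.0, 'opening': 85.384}
top {'fov_y': 50.46941094504892, 'cx': 320.8093212483358, 'cy': 237.06897056438515, 'position': array([ 383.30876796,  114.2412264 , 1049.75932829]), 'rotation': array([ 0.12978226, -0.12026746, -1.58501752])}
rail [(0.79, [531.5, 19.7, -0.1]), (0.64, [465.3, -74.0, 50.2]), (0.32, [556.1, 148.0, 17.0])]
stop_face [(0.69, [555.3, 149.9, 16.7])]
keeper_pivot [(0.79, [490.7, -8.7, 8.8])]
keeper_knob [(0.61, [461.6, -74.5, 48.8])]
row_nut_1 [(0.74, [519.5, -49.2, 1.3]), (0.66, [525.8, -21.0, 3.4]), (0.65, [528.8, 5.9, 5.5]), (0.57, [428.0, -178.7, -2.0]), (0.56, [642.7, 40.5, -0.4]), (0.54, [534.3, 34.7, 8.0]), (0.5, [640.3, -32.2, -2.8]), (0.48, [538.9, 67.9, 3.9]), (0.46, [433.2, 400.2, 3.8])]
side {'fov_y': 56.18974844097616, 'cx': 316.0081239258548, 'cy': 244.4639228751249, 'position': array([ 459.47443861, -636.89515969,  434.22138132]), 'rotation': array([ 1.13119508, -0.07220209, -0.1319944 ])}
rail [(0.63, [531.1, 13.4, -1.9])]
stop_face [(0.61, [549.2, 144.7, 15.8])]
keeper_pivot [(0.92, [486.9, -5.4, 9.0])]
keeper_knob [(0.72, [460.3, -68.5, 43.9])]
row_nut_1 [(0.71, [517.4, -51.5, 4.7]), (0.69, [524.3, -25.6, 1.9]), (0.68, [543.8, 68.7, 1.5]), (0.6, [643.6, 35.2, -1.1]), (0.59, [426.5, -183.7, 1.0]), (0.55, [527.9, 5.2, 1.3]), (0.53, [636.4, -30.1, 0.5])]
```

View pics/top0.png

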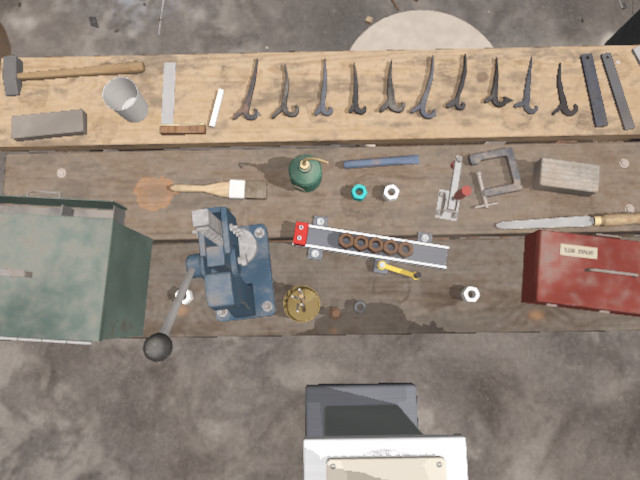

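View pics/side0.png

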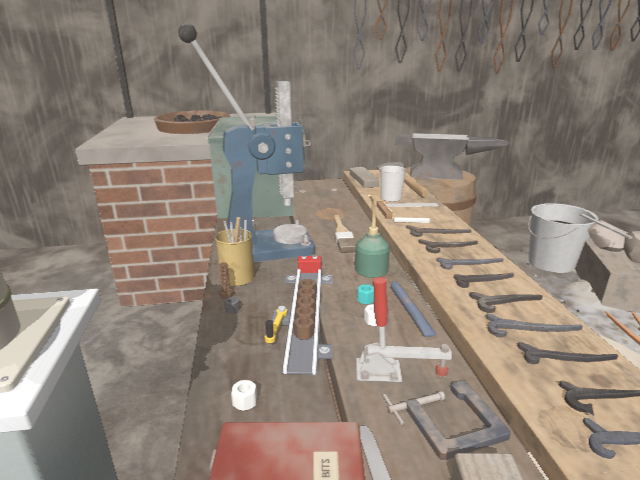

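Run:
```python
from h import *
for n in('top','side'):
    for l in('bolt_m16','spare_nut','scriber_tin','oil_can','lever_press','toggle_clamp'): print(n,l,pts(n,l))
im=cv2.imread('pics/top0.png')
c,r,t=cal('top')
def px(p):
    q=r.T@(np.array(p)-t); f=240/np.tan(np.radians(c['fov_y']/2)); return c['cx']+f*q[0]/-q[2], c['cy']-f*q[1]/-q[2]
x,y=map(int,px([530,15,12])); print(x,y)
a=im[y-75:y+75,x-100:x+100]; cv2.imwrite('pics/crop.png',cv2.resize(a,(800,600),interpolation=cv2.INTER_CUBIC)); print(x-100,y-75)
```

```text
top bolt_m16 [(0.59, [394.6, 95.7, 1.1])]
top spare_nut [(0.66, [679.7, 142.0, 3.4]), (0.56, [404.8, 44.6, 0.8])]
top scriber_tin [(0.83, [411.7, 157.3, -3.2]), (0.17, [393.8, 96.6, 2.1])]
top oil_can [(0.57, [393.2, 95.4, 0.5])]
top lever_press []
top toggle_clamp []
side bolt_m16 [(0.6, [394.3, 90.3, 3.1])]
side spare_nut [(0.7, [405.3, 38.7, 3.0]), (0.7, [533.6, 6.8, 2.1]), (0.5, [391.6, 93.5, 3.4]), (0.43, [460.3, -69.1, 45.0])]
side scriber_tin [(0.55, [404.2, 156.8, 3.2])]
side oil_can []
side lever_press []
side toggle_clamp []
371 245
271 170
```

Possible confusions with the row nuts in the top view:
- Turquoise nut at (359,192).
- White nuts at (391,192), (470,294) and (183,296).
- Dark spare nut at (360,307).
- Standing bolt at (335,313).

The five brown nuts in the channel, at (346–405, 240–250), are the row. The knob is the black dot at (417,275), at the end of the yellow bar. I'll check this in a crop.

View pics/crop.png

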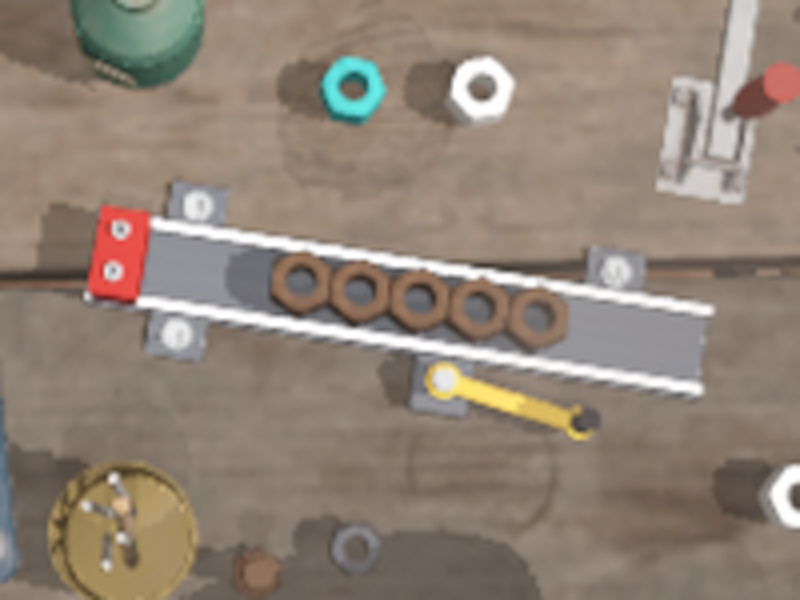

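```bash
cat >> h.py <<'E'
from scipy.optimize import least_squares
def fit(obs,nuts):
    "obs: list of (rail xy, world xy); nuts: world xy on centre line -> x0,y0,yaw"
    def res(p):
        M=R.from_euler('z',p[2]).as_matrix()[:2,:2]; o=p[:2]
        return np.r_[np.concatenate([M@np.array(a)+o-b for a,b in obs]),[(M.T@(np.array(n)-o))[0] for n in nuts]]
    return least_squares(res,[531,16,-.16])
E
python3 - <<'E'
from h import *
o=[((0,0),(531.5,19.7)),((0,0),(531.1,13.4)),((0,132),(555.3,149.9)),((0,132),(549.2,144.7)),((-38,-28),(490.7,-8.7)),((-38,-28),(486.9,-5.4))]
n=[(519.5,-49.2),(525.8,-21),(528.8,5.9),(534.3,34.7),(538.9,67.9),(517.4,-51.5),(524.3,-25.6),(543.8,68.7),(527.9,5.2)]
f=fit(o,n); print(f.x,f.fun.round(1))
M=R.from_euler('z',f.x[2]).as_matrix()[:2,:2]
for q in [(0,y) for y in(-160,-130,-110,-70,-33,132)]+[(-38,-28),(34,-28)]: print(q,(M@np.array(q)+f.x[:2]).round(1))
for p in n+[(461,-71.5)]: print((M.T@(np.array(p)-f.x[:2])).round(1))
T=R.from_rotvec(arm.observe()['orientation']).as_matrix(); print(T.round(3))
print('to pre', T.T@(np.r_[M@np.array([0,-120])+f.x[:2],150]-arm.observe()['tool_pos']))
yr=np.r_[M[:,1],0]; print('turn deg', np.degrees(np.arctan2((T.T@-yr)[1],(T.T@-yr)[0]))-90)
E
```

```text
[ 5.30943641e+02  1.59705572e+01 -1.66190212e-01] [-0.6 -3.7 -0.2  2.6 -2.5 -3.7  3.6  1.5 -1.9  3.3  1.9  0.  -0.5  1.
 -0.4  0.2 -0.7 -2.2  0.3  4.  -1.2]
(0, -160) [ 504.5 -141.8]
(0, -130) [ 509.4 -112.2]
(0, -110) [512.7 -92.5]
(0, -70) [519.4 -53.1]
(0, -33) [525.5 -16.6]
(0, 132) [552.8 146.2]
(-38, -28) [488.8  -5.4]
(34, -28) [559.8 -17.3]
[ -0.5 -66.2]
[  1.  -37.3]
[ -0.4 -10.3]
[ 0.2 19. ]
[-0.7 52.5]
[ -2.2 -68.8]
[  0.3 -42.1]
[ 4.  54.1]
[ -1.2 -11.1]
[-54.5 -97.8]
[[ 0.95   0.313  0.   ]
 [ 0.313 -0.95  -0.   ]
 [ 0.     0.    -1.   ]]
to pre [ 453.24893433 -367.62819655  103.29875823]
turn deg 27.78740604556704
```

The crop confirms it: five brown nuts stand in the channel at crop pixels (300–540, 280–318). The yellow keeper runs from its pivot at (443,380) to the black knob at (585,420). I'm moving above the open channel behind nut 5.

Emit:
{"op": "play_rows", "data": {
  "xyz": [
    [0,0,-0.03],
    [0.02,-0.016,-0.02],
    [0.03,-0.024,0],
    [0.03,-0.024,0],
    [0.03,-0.024,0],
    [0.03,-0.024,0],
    [0.03,-0.024,0],
    [0.03,-0.024,0],
    [0.03,-0.024,0],
    [0.03,-0.024,0]
  ],
  "dr": [
    [0,0,0],
    [0,0,0],
    [0,0,0],
    [0,0,0],
    [0,0,0],
    [0,0,0],
    [0,0,0],
    [0,0,0],
    [0,0,0],
    [0,0,0]
  ],
  "grip": [0,0,0,0,0,0,0,0,0,0]
}}

```text
time: 2.03
tool_pos: [378.3, -312.8, 303.6]
orientation: [3.101, 0.498, 0.0]
ft_force: [1.1, 0.3, 0.8]
opening: 0.1
grip_force: 0.0
```

Emit:
{"op": "play_rows", "data": {
  "xyz": [
    [0.03,-0.024,0],
    [0.03,-0.024,0],
    [0.03,-0.024,0],
    [0.03,-0.024,0],
    [0.02,-0.016,0],
    [0,0,0.02],
    [0,0,0.02],
    [0,0,0.02],
    [0,0,0.02],
    [0,0,0.02]
  ],
  "dr": [
    [0,0,0],
    [0,0,0],
    [0,0,0],
    [0,0,0],
    [0,0,0],
    [0,0,0.097],
    [0,0,0.097],
    [0,0,0.097],
    [0,0,0.097],
    [0,0,0.097]
  ],
  "grip": [0,0,0,0,0,0,0,0,0,0]
}}

```text
time: 2.87
tool_pos: [475.4, -164.2, 202.5]
orientation: [3.13, -0.268, 0.001]
ft_force: [0.7, -0.6, 0.2]
opening: 0.0
grip_force: 0.0
```

Run:
```python
from h import *
s=arm.observe(); print({k:np.round(s[k],3).tolist() for k in('time','tool_pos','orientation','ft_force','opening')})
T=R.from_rotvec(s['orientation']).as_matrix(); print(T.round(3))
snap('wrist','w1.png'); print(s['time'])
for l in('rail','stop_face','keeper_pivot','keeper_knob','row_nut_1'): print(l,pts('wrist',l))
M=R.from_euler('z',-.1662).as_matrix()[:2,:2]; o=np.array([530.9,16])
t=s['tool_pos']; print('tcp in rail',M.T@(np.array(t[:2])-o))
```

```text
{'time': 2.867, 'tool_pos': [475.404, -164.247, 202.524], 'orientation': [3.13, -0.268, 0.001], 'ft_force': [0.654, -0.586, 0.248], 'opening': 0.026}
[[ 0.985 -0.17   0.   ]
 [-0.17  -0.985 -0.   ]
 [ 0.     0.    -1.   ]]
2.8667
rail [(0.64, [526.6, 20.6, -2.4])]
stop_face []
keeper_pivot [(0.93, [486.3, -2.5, 11.3])]
keeper_knob [(0.68, [465.7, -73.5, 44.5])]
row_nut_1 [(0.97, [532.0, 38.5, 7.0]), (0.9, [533.7, 7.4, 2.3]), (0.86, [538.8, 63.0, 1.5]), (0.8, [430.4, -183.8, -3.5]), (0.78, [646.6, 40.2, 1.4]), (0.75, [517.7, -52.0, 5.7]), (0.73, [521.7, -23.6, 8.1]), (0.71, [640.4, -27.0, 2.6]), (0.66, [407.6, 44.0, 1.5])]
tcp in rail [ -24.91188018 -186.94381209]
```

View pics/w1.png

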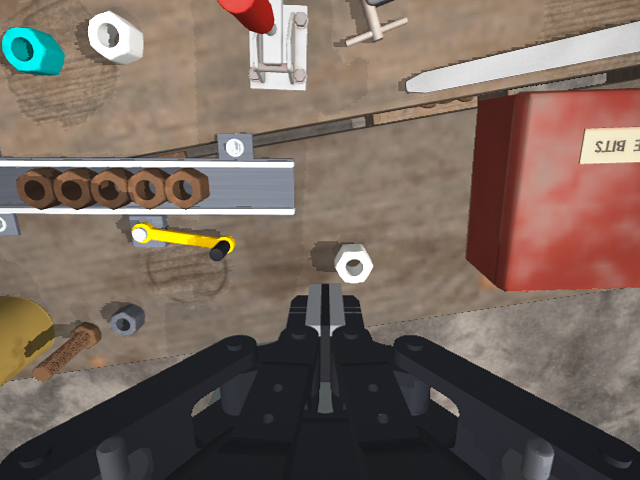

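The wrist view agrees with the fit: the row is at (38–188, 187) and the knob at (220,250). I'm going over the channel behind nut 5 and down.

Emit:
{"op": "play_rows", "data": {
  "xyz": [
    [0.013,-0.03,0],
    [0.012,-0.03,0],
    [0,0,0.03],
    [0,0,0.03],
    [0,0,0.03],
    [0,0,0.03],
    [0,0,0.02],
    [0,0,0.015],
    [0,0,0.01],
    [0,0,0]
  ],
  "dr": [
    [0,0,0],
    [0,0,0],
    [0,0,0],
    [0,0,0],
    [0,0,0],
    [0,0,0],
    [0,0,0],
    [0,0,0],
    [0,0,0],
    [0,0,0]
  ],
  "grip": [0,0,0,0,0,0,0,0,0,0]
}}

```text
time: 4.0
tool_pos: [509.7, -109.3, 37.4]
orientation: [-3.131, 0.259, 0.002]
ft_force: [-0.7, -0.6, -0.3]
opening: 0.4
grip_force: 0.0
```

Run:
```python
from h import *
s=arm.observe(); print({k:np.round(s[k],2).tolist() for k in('time','tool_pos','ft_force')})
snap('wrist','w2.png'); 
for l in('rail','stop_face','keeper_pivot','keeper_knob','row_nut_1'): print(l,pts('wrist',l))
```

```text
{'time': 4.0, 'tool_pos': [509.68, -109.32, 37.44], 'ft_force': [-0.7, -0.62, -0.34]}
rail [(0.39, [532.8, 10.5, 1.6]), (0.37, [491.6, -5.4, 14.9])]
stop_face []
keeper_pivot [(0.58, [489.4, -1.0, 13.3]), (0.51, [522.1, -22.0, 3.9])]
keeper_knob []
row_nut_1 [(0.92, [521.3, -51.3, 8.3]), (0.92, [641.9, -29.0, 1.0]), (0.89, [535.0, 33.1, 4.1]), (0.85, [534.2, 10.8, 3.7])]
```

View pics/w2.png

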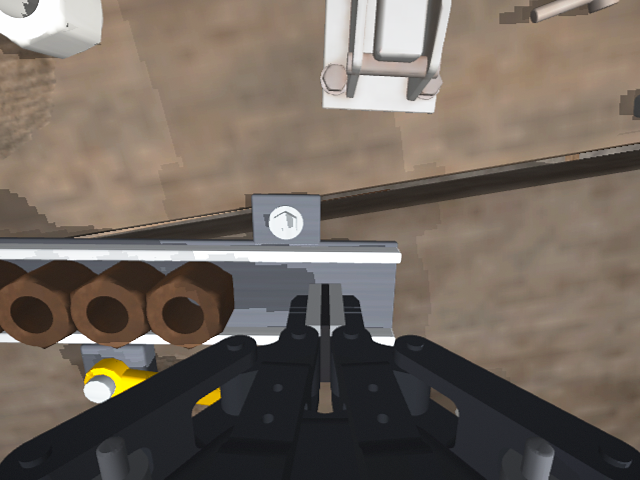

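The fingertip at (325,300) is in the channel, about 28 mm behind nut 5, whose rear is at column 233. Starting the push.

Emit:
{"op": "play_rows", "data": {
  "xyz": [
    [0,-0.008,0],
    [0,-0.008,0],
    [0,-0.005,0],
    [0,-0.004,0],
    [0,-0.004,0],
    [0,-0.004,0],
    [0,-0.004,0],
    [0,-0.004,0],
    [0,-0.004,0],
    [0,-0.004,0]
  ],
  "dr": [
    [0,0,0],
    [0,0,0],
    [0,0,0],
    [0,0,0],
    [0,0,0],
    [0,0,0],
    [0,0,0],
    [0,0,0],
    [0,0,0],
    [0,0,0]
  ],
  "grip": [0,0,0,0,0,0,0,0,0,0]
}}

```text
time: 5.13
tool_pos: [518.2, -60.9, 38.4]
orientation: [3.13, -0.261, 0.0]
ft_force: [-0.1, -4.1, 2.4]
opening: -0.3
grip_force: 1.9
```

Emit:
{"op": "play_rows", "data": {
  "xyz": [
    [0,-0.003,0],
    [0,-0.003,0],
    [0,-0.003,0],
    [0,-0.003,0],
    [0,-0.003,0],
    [0,-0.003,0],
    [0,-0.003,0],
    [0,-0.003,0],
    [0,-0.003,0],
    [0,-0.003,0]
  ],
  "dr": [
    [0,0,0],
    [0,0,0],
    [0,0,0],
    [0,0,0],
    [0,0,0],
    [0,0,0],
    [0,0,0],
    [0,0,0],
    [0,0,0],
    [0,0,0]
  ],
  "grip": [0,0,0,0,0,0,0,0,0,0]
}}

```text
time: 5.97
tool_pos: [523.2, -31.0, 38.3]
orientation: [3.131, -0.261, 0.0]
ft_force: [0.0, -4.1, 1.2]
opening: 0.2
grip_force: 1.9
```

Run:
```python
from h import *
s=arm.observe(); print({k:np.round(s[k],2).tolist() for k in('time','tool_pos','ft_force')})
arm.grab_frame('top'); print(pts('top','row_nut_1'),pts('top','stop_face'))
im=snap('side','s2.png'); print(pts('side','row_nut_1'))
cv2.imwrite('pics/s2c.png',cv2.resize(im[220:400,220:420],(660,594),interpolation=cv2.INTER_CUBIC)[:,:,::-1])
```

```text
{'time': 5.97, 'tool_pos': [523.16, -31.05, 38.31], 'ft_force': [0.0, -4.06, 1.24]}
[(0.75, [547.8, 117.6, 5.2]), (0.69, [532.7, 29.2, 1.2]), (0.69, [645.7, 40.6, 0.9]), (0.67, [542.5, 85.1, 5.4]), (0.61, [527.7, -1.8, 2.5]), (0.53, [539.3, 53.6, 9.2]), (0.53, [432.3, 399.6, -0.5]), (0.31, [556.0, 148.1, 15.6])] [(0.9, [555.5, 146.8, 14.9])]
[(0.8, [640.1, 34.5, 0.4]), (0.79, [424.9, -185.7, -3.0]), (0.62, [534.3, 27.4, -1.1]), (0.62, [638.5, -29.3, 0.9]), (0.48, [552.0, 115.4, 2.2]), (0.44, [546.6, 79.9, 1.4]), (0.42, [523.0, 0.3, 2.3])]
```

View pics/s2c.png

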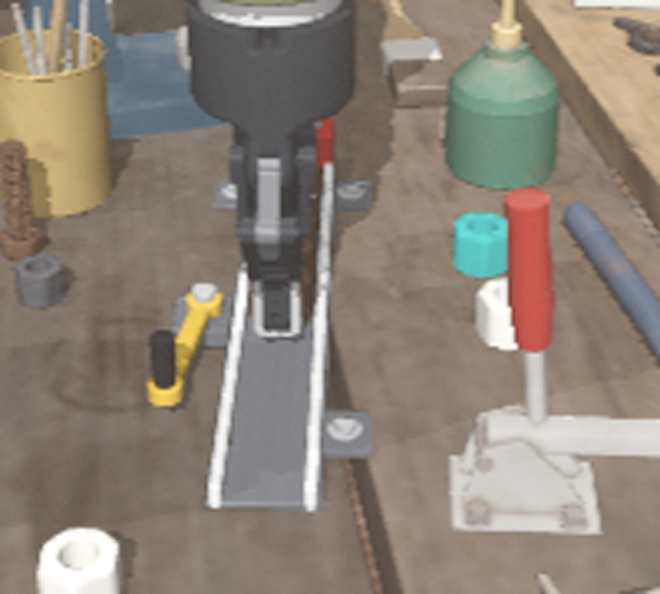

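The row moves as a train under 4 N, with about 15 mm to go. The finger sits centred in the channel at crop pixel (278,310). Continuing slowly.

Emit:
{"op": "play_rows", "data": {
  "xyz": [
    [0,-0.002,0],
    [0,-0.002,0],
    [0,-0.002,0],
    [0,-0.002,0],
    [0,-0.002,0],
    [0,-0.0005,0],
    [0,-0.0005,0],
    [0,-0.0005,0],
    [0,-0.0005,0],
    [0,0,0]
  ],
  "dr": [
    [0,0,0],
    [0,0,0],
    [0,0,0],
    [0,0,0],
    [0,0,0],
    [0,0,0],
    [0,0,0],
    [0,0,0],
    [0,0,0],
    [0,0,0]
  ],
  "grip": [0,0,0,0,0,0,0,0,0,0]
}}

```text
time: 7.05
tool_pos: [525.1, -19.5, 38.3]
orientation: [3.131, -0.261, 0.0]
ft_force: [-0.6, -3.3, 0.6]
opening: -0.2
grip_force: 1.3
```

Emit:
{"op": "play_rows", "data": {
  "xyz": [
    [0,-0.0005,0],
    [0,-0.0005,0],
    [0,-0.0005,0],
    [0,-0.0005,0],
    [0,0,0]
  ],
  "dr": [
    [0,0,0],
    [0,0,0],
    [0,0,0],
    [0,0,0],
    [0,0,0]
  ],
  "grip": [0,0,0,0,0]
}}

```text
time: 7.47
tool_pos: [525.4, -17.4, 38.3]
orientation: [-3.131, 0.261, -0.0]
ft_force: [0.4, -2.2, -0.3]
opening: -0.0
grip_force: 1.3
```

Emit:
{"op": "play_rows", "data": {
  "xyz": [
    [0,-0.0005,0],
    [0,-0.0005,0],
    [0,-0.0005,0],
    [0,-0.0005,0],
    [0,0,0]
  ],
  "dr": [
    [0,0,0],
    [0,0,0],
    [0,0,0],
    [0,0,0],
    [0,0,0]
  ],
  "grip": [0,0,0,0,0]
}}

```text
time: 7.88
tool_pos: [525.8, -15.4, 38.3]
orientation: [-3.131, 0.261, -0.0]
ft_force: [-0.6, -3.0, 0.5]
opening: -0.4
grip_force: 1.3
```

Emit:
{"op": "play_rows", "data": {
  "xyz": [
    [0,-0.0005,0],
    [0,-0.0005,0],
    [0,-0.0005,0],
    [0,-0.0005,0],
    [0,0,0]
  ],
  "dr": [
    [0,0,0],
    [0,0,0],
    [0,0,0],
    [0,0,0],
    [0,0,0]
  ],
  "grip": [0,0,0,0,0]
}}

```text
time: 8.3
tool_pos: [526.1, -13.4, 38.3]
orientation: [-3.131, 0.261, -0.0]
ft_force: [-0.3, -2.0, 0.4]
opening: 0.1
grip_force: 1.3
```

Emit:
{"op": "play_rows", "data": {
  "xyz": [
    [0,-0.0005,0],
    [0,-0.0005,0],
    [0,-0.0005,0],
    [0,-0.0005,0],
    [0,0,0]
  ],
  "dr": [
    [0,0,0],
    [0,0,0],
    [0,0,0],
    [0,0,0],
    [0,0,0]
  ],
  "grip": [0,0,0,0,0]
}}

```text
time: 8.72
tool_pos: [526.3, -12.7, 38.3]
orientation: [3.129, -0.262, -0.001]
ft_force: [-0.8, -6.3, 0.3]
opening: -0.2
grip_force: 3.3
```

Emit:
{"op": "play_rows", "data": {
  "xyz": [
    [0,-0.0005,0],
    [0,-0.0005,0],
    [0,-0.0005,0],
    [0,-0.0005,0],
    [0,0,0]
  ],
  "dr": [
    [0,0,0],
    [0,0,0],
    [0,0,0],
    [0,0,0],
    [0,0,0]
  ],
  "grip": [0,0,0,0,0]
}}

```text
time: 9.13
tool_pos: [526.3, -12.3, 38.2]
orientation: [3.127, -0.264, -0.001]
ft_force: [-2.0, -11.5, 2.8]
opening: -0.0
grip_force: 6.0
```

Force climbs to 11 N while the tool stalls, so the row is home. I'm backing off, lifting and moving outside the knob, then checking.

Emit:
{"op": "play_rows", "data": {
  "xyz": [
    [0,0.01,0],
    [0,0.02,0],
    [0,0,-0.03],
    [0,0,-0.03],
    [0,0,-0.03],
    [-0.028,0.011,0],
    [-0.028,0.011,0],
    [-0.028,0.011,0],
    [0,0,0]
  ],
  "dr": [
    [0,0,0],
    [0,0,0],
    [0,0,0],
    [0,0,0],
    [0,0,0],
    [0,0,0],
    [0,0,0],
    [0,0,0],
    [0,0,0]
  ],
  "grip": [0,0,0,0,0,0,0,0,0]
}}

```text
time: 9.88
tool_pos: [429.0, -58.8, 127.6]
orientation: [3.129, -0.262, -0.004]
ft_force: [1.4, -0.6, 0.4]
opening: 0.0
grip_force: 0.0
```

Run:
```python
from h import *
s=arm.observe(); print({k:np.round(s[k],2).tolist() for k in('time','q','tool_pos','ft_force','orientation')})
snap('wrist','w3.png')
M=R.from_euler('z',-.1662).as_matrix()[:2,:2]; o=np.array([530.9,16])
rf=lambda p:(M.T@(np.array(p[:2])-o)).round(1).tolist()
print('tcp',rf(s['tool_pos']))
arm.grab_frame('top');arm.grab_frame('side')
for n in('wrist','top','side'):
  for l in('keeper_pivot','keeper_knob','row_nut_1','stop_face'): print(n,l,[(p,rf(w),w[2]) for p,w in pts(n,l)])
```

```text
{'time': 9.88, 'q': [0.57, 0.07, -0.55, 2.07, 0.04, 1.02, -1.74], 'tool_pos': [429.0, -58.76, 127.62], 'ft_force': [1.36, -0.57, 0.4], 'orientation': [3.13, -0.26, -0.0]}
tcp [-88.1, -90.6]
wrist keeper_pivot [(0.98, [-31.5, -22.4], 12.2)]
wrist keeper_knob [(0.55, [-42.5, -98.5], 42.6)]
wrist row_nut_1 [(0.98, [-62.9, -208.6], -1.0), (0.88, [3.2, 91.9], 6.6), (0.65, [2.5, 32.9], 5.0), (0.63, [5.4, 0.4], 6.9)]
wrist stop_face []
top keeper_pivot [(0.77, [-37.0, -28.5], 8.0), (0.27, [4.3, 131.9], 15.5)]
top keeper_knob [(0.69, [-51.3, -98.5], 45.3)]
top row_nut_1 [(0.71, [1.5, 33.5], 2.0), (0.71, [180.4, 2.5], 2.3), (0.69, [-160.6, 359.9], 2.0), (0.56, [1.8, 121.3], 9.7), (0.54, [118.4, -24.7], -5.3), (0.52, [0.8, 57.1], 5.1), (0.48, [1.2, 85.4], 3.2), (0.48, [108.4, 45.3], -1.4), (0.43, [2.0, 5.0], 3.1)]
top stop_face [(0.73, [3.2, 134.7], 14.8)]
side keeper_pivot [(0.77, [-42.9, -28.8], 11.7)]
side keeper_knob [(0.89, [-52.8, -97.1], 43.5)]
side row_nut_1 [(0.95, [-65.5, -216.5], -2.7), (0.67, [103.2, 35.7], 1.3), (0.62, [-3.0, 0.6], 3.5), (0.61, [6.2, 56.3], 4.5), (0.6, [112.9, -28.9], -0.2), (0.58, [3.5, 81.9], 0.7), (0.58, [-38.4, -24.4], 11.2), (0.53, [4.8, 122.0], 3.5), (0.47, [2.7, 25.5], 3.3)]
side stop_face [(0.79, [-2.7, 133.0], 15.9)]
```

View pics/w3.png

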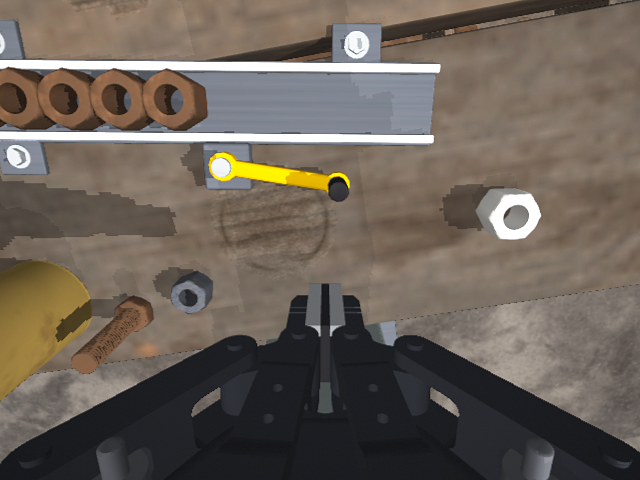

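The last four nuts touch each other, at image (15–175, 98). The bar runs from (220,167) to the knob at (338,187), and the finger is on its outer side. I'm turning square to the bar, descending to knob height, then swinging the tool about the pivot.

Emit:
{"op": "play_rows", "data": {
  "xyz": [
    [0,0,0.027],
    [0,0,0.027],
    [0,0,0.026],
    [0.006,0,0],
    [0.006,0,0],
    [0.006,0,0],
    [0.0058,0.0011,0],
    [0.0058,0.0011,0],
    [0.0058,0.0011,0],
    [0.0058,0.0011,0]
  ],
  "dr": [
    [0,0,0.073],
    [0,0,0.073],
    [0,0,0.073],
    [0,0,0],
    [0,0,0],
    [0,0,0],
    [0,0,-0.08],
    [0,0,-0.08],
    [0,0,-0.08],
    [0,0,-0.08]
  ],
  "grip": [0,0,0,0,0,0,0,0,0,0]
}}

```text
time: 11.47
tool_pos: [473.1, -75.6, 50.2]
orientation: [3.14, -0.094, 0.004]
ft_force: [-1.3, 0.7, -0.6]
opening: 0.1
grip_force: 0.4
```

```bash
cat >> h.py <<'E'
def rep(look=True):
    s=arm.observe(); print({k:np.round(s[k],2).tolist() for k in('time','tool_pos','ft_force')})
    M=R.from_euler('z',-.1662).as_matrix()[:2,:2]; o=np.array([530.9,16])
    rf=lambda p:(M.T@(np.array(p[:2])-o)).round(1).tolist()
    T=R.from_rotvec(s['orientation']).as_matrix(); yaw=np.arctan2(T[1,0],T[0,0])+.1662
    c=np.array(rf(s['tool_pos'])); print('tcp',c,'yaw',yaw.round(3))
    print('r in tool-rail axes',R.from_euler('z',-yaw).as_matrix()[:2,:2]@(c-[-38,-28]))
    for n in('top','side'):
        arm.grab_frame(n); print(n,[(p,rf(w)) for p,w in pts(n,'keeper_knob')])
E
python3 -c "
from h import *
rep()"
```

```text
{'time': 11.47, 'tool_pos': [473.15, -75.56, 50.21], 'ft_force': [-1.3, 0.72, -0.61]}
tcp [-41.8 -99.8] yaw 0.106
r in tool-rail axes [-11.40673536 -70.98990343]
top []
side [(0.65, [-27.9, -94.6])]
```

Emit:
{"op": "play_rows", "data": {
  "xyz": [
    [0.0057,0.0008,0],
    [0.0057,0.0008,0],
    [0.0057,0.0008,0],
    [0.0057,0.0008,0],
    [0.0057,0.0008,0],
    [0.0057,0.0008,0],
    [0.0057,0.0008,0],
    [0.0057,0.0008,0]
  ],
  "dr": [
    [0,0,-0.08],
    [0,0,-0.08],
    [0,0,-0.08],
    [0,0,-0.08],
    [0,0,-0.08],
    [0,0,-0.08],
    [0,0,-0.08],
    [0,0,-0.08]
  ],
  "grip": [0,0,0,0,0,0,0,0]
}}

```text
time: 12.33
tool_pos: [516.8, -71.8, 49.0]
orientation: [3.011, 0.893, 0.0]
ft_force: [-1.1, 0.1, 0.8]
opening: -0.1
grip_force: 0.4
```

```bash
python3 -c "
from h import *
rep()"
```

```text
{'time': 12.33, 'tool_pos': [516.8, -71.75, 48.96], 'ft_force': [-1.12, 0.14, 0.8]}
tcp [  0.6 -88.9] yaw 0.743
r in tool-rail axes [-12.75393642 -70.96553463]
top [(0.71, [10.7, -77.1])]
side [(0.82, [9.9, -74.1])]
```

Emit:
{"op": "play_rows", "data": {
  "xyz": [
    [0.0057,0.0008,0],
    [0.0057,0.0008,0],
    [0.0057,0.0008,0],
    [0.0057,0.0008,0],
    [0.0057,0.0008,0],
    [0.0057,0.0008,0],
    [0.0057,0.0008,0],
    [0.0057,0.0008,0]
  ],
  "dr": [
    [0,0,-0.08],
    [0,0,-0.08],
    [0,0,-0.08],
    [0,0,-0.08],
    [0,0,-0.08],
    [0,0,-0.08],
    [0,0,-0.08],
    [0,0,-0.08]
  ],
  "grip": [0,0,0,0,0,0,0,0]
}}

```text
time: 13.2
tool_pos: [550.6, -42.3, 48.5]
orientation: [2.579, 1.792, -0.001]
ft_force: [-0.0, -0.8, 0.1]
opening: -0.4
grip_force: 0.4
```

```bash
python3 -c "
from h import *
rep()"
```

```text
{'time': 13.2, 'tool_pos': [550.56, -42.33, 48.5], 'ft_force': [-0.04, -0.76, 0.09]}
tcp [ 29.  -54.3] yaw 1.381
r in tool-rail axes [-13.18278155 -70.75948184]
top [(0.55, [28.8, -36.7])]
side []
```

Emit:
{"op": "play_rows", "data": {
  "xyz": [
    [0.0055,0.0008,0],
    [0.002,0,0],
    [0.001,0,0],
    [0.001,0,0],
    [0,0,0]
  ],
  "dr": [
    [0,0,-0.1],
    [0,0,-0.08],
    [0,0,0],
    [0,0,0],
    [0,0,0]
  ],
  "grip": [0,0,0,0,0]
}}

```text
time: 13.82
tool_pos: [554.0, -33.3, 48.3]
orientation: [2.412, 2.012, -0.0]
ft_force: [0.5, -1.0, 0.4]
opening: -0.1
grip_force: 0.1
```

Emit:
{"op": "play_rows", "data": {
  "xyz": [
    [0.0005,0,0],
    [0.0005,0,0],
    [0.0005,0,0],
    [0,0,0]
  ],
  "dr": [
    [0,0,0],
    [0,0,0],
    [0,0,0],
    [0,0,0]
  ],
  "grip": [0,0,0,0]
}}

```text
time: 14.15
tool_pos: [554.2, -33.0, 48.3]
orientation: [2.41, 2.014, -0.003]
ft_force: [-2.3, -5.6, 2.7]
opening: -0.2
grip_force: 2.8
```

Emit:
{"op": "play_rows", "data": {
  "xyz": [
    [0.0005,0,0],
    [0.0005,0,0],
    [0.0005,0,0],
    [0,0,0]
  ],
  "dr": [
    [0,0,0],
    [0,0,0],
    [0,0,0],
    [0,0,0]
  ],
  "grip": [0,0,0,0]
}}

```text
time: 14.48
tool_pos: [554.2, -32.8, 48.2]
orientation: [2.41, 2.013, -0.005]
ft_force: [-2.6, -9.6, 3.5]
opening: -0.0
grip_force: 4.8
```

Force rises with no movement, so the keeper is on its limit stop. Coming away.

Emit:
{"op": "play_rows", "data": {
  "xyz": [
    [-0.01,0,0],
    [-0.02,0,0],
    [-0.01,0,-0.02],
    [0,0,-0.035],
    [0,0,-0.035],
    [-0.02,0,-0.035],
    [-0.035,0,0],
    [-0.035,0,0],
    [-0.035,0,0],
    [0,0,0]
  ],
  "dr": [
    [0,0,0],
    [0,0,0],
    [0,0,0],
    [0,0,0],
    [0,0,0],
    [0,0,0],
    [0,0,0],
    [0,0,0],
    [0,0,0],
    [0,0,0]
  ],
  "grip": [0,0,0,0,0,0,0,0,0,0]
}}

```text
time: 15.32
tool_pos: [523.7, -200.9, 172.9]
orientation: [2.417, 2.005, -0.004]
ft_force: [-0.5, -0.9, -0.8]
opening: -0.3
grip_force: 0.0
```

Run:
```python
from h import *
rep()
a=snap('top','t9.png')[195:285,290:410]; b=snap('side','s9.png')[225:375,240:380]
im=np.hstack([cv2.resize(a,(400,300),interpolation=cv2.INTER_CUBIC),cv2.resize(b,(400,430),interpolation=cv2.INTER_CUBIC)[:300]])
cv2.imwrite('pics/f.png',np.vstack([cv2.resize(a,(800,600),interpolation=cv2.INTER_CUBIC)])[:,:,::-1])
cv2.imwrite('pics/fs.png',cv2.resize(b,(560,600),interpolation=cv2.INTER_CUBIC)[:,:,::-1])
```

```text
{'time': 15.32, 'tool_pos': [523.7, -200.9, 172.91], 'ft_force': [-0.46, -0.93, -0.76]}
tcp [  28.8 -215.1] yaw 1.551
r in tool-rail axes [-185.73616358  -70.50338673]
top [(0.6, [30.5, -27.0])]
side [(0.81, [28.4, -28.3]), (0.33, [179.2, 5.0])]
```

View pics/f.png

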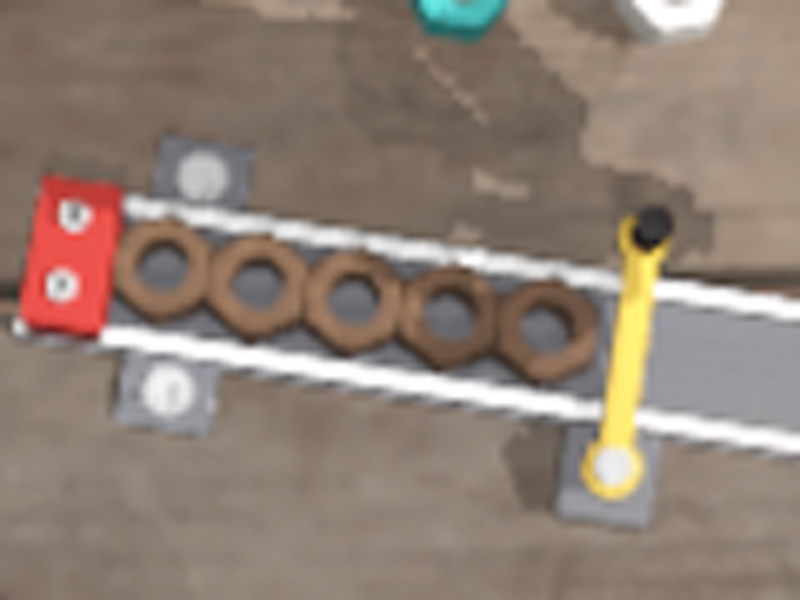

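View pics/fs.png

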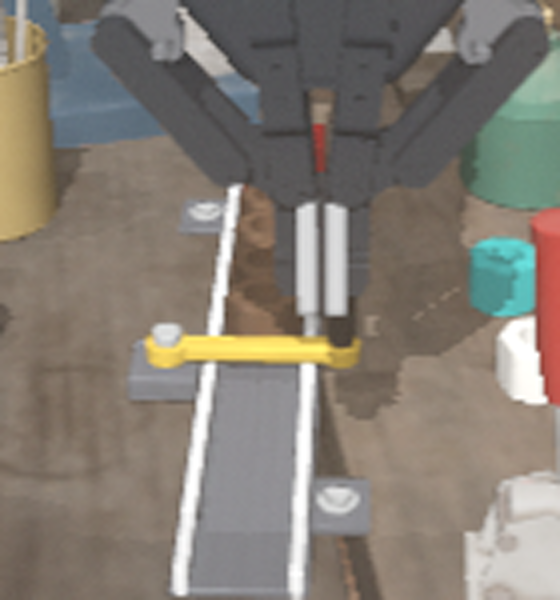

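The top crop shows the first nut against the red stop at (115,260) and all five nuts touching. The keeper lies square across the channel behind the last nut, from (612,465) to (650,228). The side crop confirms it. Handing in.

```bash
python3 -c "
from h import *
print(arm.close_job())"
```

```text
the job is handed in; nothing more can be done
None
```

The five nuts are home against the red stop and touching, the keeper bar is fully closed behind the last one, and the arm came clear; the job was handed in at about 15.5 s, with no verdict shown.

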